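# Fill the jar rack and close its stop

### The arm

A 7-joint arm with a two-finger parallel gripper is mounted at the origin on a cart in front of the work surface, level with it; the furniture and walls round the work are solid. World frame = base frame: x ahead of the robot, y to its left, z up, the work surface at z = 0. Lengths are in m, angles in rad, forces in N, time in s.
With the tool pointing down it reaches from about 0.35 to 0.9 m from the base axis. Payload 19.9 kg.
Tool frame: the origin (TCP) lies midway between the tips of the shut fingers; the grasp point (between the pads) lies 19 mm behind it; z points along the fingers, y is the line along which they close (so a half turn about z gives the same grasp; the last joint's range is limited). The gripper opens to 85 mm and grips with 20 to 120 N. Pads are 22 mm wide; open, the fingers measure 114 mm over their backs; the gripper's body (76 mm by 85 mm) begins 54 mm behind the grasp point. The pads swing forward as they close: fully open they stand 13 mm farther back than shut.
Start: joints at [-1.317, 0.417, -0.01, 1.614, 0.005, 1.111, -0.053], TCP at [0.182, 0.598, 0.231] pointing down, gripper open.
Joint ranges: [-2.81, 2.81], [-0.39, 2.02], [-1.27, 1.25], [0.06, 2.57], [-1.19, 4.33], [0.19, 2], [-2.82, 2.82]. Speed limits (rad/s): [1.89, 1.89, 2.39, 2.39, 3.01, 3.01, 3.01].

### API

Orientations are given as [roll, pitch, yaw] about the fixed x, y, z axes, in that order (R = Rz(yaw) Ry(pitch) Rx(roll)).
In Python, from station import * gives the robot as it stands. Calls block until the motion is done:
- move_ptp(position, orientation): joint-space move of the TCP to a pose.
- move_l(position, frame=None, vel=0.15): straight line of the TCP; frame=None keeps the orientation; vel is the mean speed in m/s.
- movej(angles): joint-space move.
- move_gripper(opening, force=None): opening from 0.0 (shut) to 1.0 (fully open); force is the grip in N (None keeps the last); returns when the fingers have stopped.
- hold(seconds).
- inverse_kinematics(position, orientation): joint angles nearest the present ones, or None.
- read_state(): the state.
- capture(name): name is "side" or "top"; returns a dict with "color" (480x640x3 uint8, blue, green, red), "range_z" (480x640 float32, m along the optical axis (not along the pixel's ray), 0 where there is no reading), "intrinsics" (3x3 intrinsics, pixels), "pose" (4x4, takes a point from camera to world coordinates). Camera axes: x right, y down, z forward; pixel columns grow to the right and rows downward; lengths in m; the calibration is good to about 2 mm. A picture is of the moment at which its call begins.
A pose or a line that the arm cannot do raises PlanningError and nothing moves.
- finish_job(): hands the job in; it is judged then, once.
Trained networks look in the newest picture that a camera, given by its name, has taken for a name from the list of things; names that differ only in an ending like _2 or _b are one class to them, and where a whole thing is asked for, a point or a joint stands for the part that bears it (a point fixed in the world has none). Each returns a list of dicts, best first, with "confidence" (0 to 1); they miss things now and then, are a little off and sometimes report something else, mostly with a low value. They report only what shows in the picture. A call takes as long as a camera call.
- look_for(target, camera): "rect" ([left, top, right, bottom] in pixels, round what is visible of it).
- pinpoint(target, camera): "centre" ([row, column] in pixels: a listed point, or the origin of a listed thing).
The state is a dict: "time": time; "joints": joint angles; "joint_velocities": joint speeds; "joint_efforts": joint torques, N m; "tcp_pos": TCP position; "tcp_rot": TCP orientation; "wrist_force": force on the tool from outside, world axes, zero at the start; "torque": the same for the moment, N m; "finger_gap": opening from 0.0 (shut) to 1.0 (fully open); "gripper_force": force on a finger pad.
Only numpy, scipy, OpenCV 4.12 (cv2) and the standard library are available. Lean on these libraries where they do the work, as an engineer would, in place of code of your own. Each camera call takes 0.05 s, during which the arm holds its last target. There are 200 camera calls.

### The job

One small jar already stands in the wooden rack: slide the rack's end stop back and stand the two other small labelled jars just like it, from the row at the front of the bench, beside it, between the wall and the stop, without dropping or tipping them. Then push the stop up snug, so that the three jars stand upright in one row against the rack's end wall with no play. Leave the other vessels where they are.

Things in the scene. Friction and masses are not known exactly. Their poses are not given: they have to be found in the camera images.
- rack: a wooden jar rack, fixed to the bench, turned by up to 0.2 rad: a base board 94 mm (its x) by 330 mm (its y), 14 mm thick, with two low rails along y (10 mm thick, 12 mm high over the board) that leave a channel 62 mm wide, centred on rack x = 0; in it the jars stand in one row. Origin: centre of the board's underside, z up
- wall_foot (a point): foot of the rack's fixed end wall (15 mm thick, 80 mm high over the board, at the rack's -y end): the middle of its inner face, at the top of the board, 14 mm over the bench; at rack x = 0, y = -150 mm. The face looks to rack +y
- stop (a joint): the rack's sliding wooden end stop; it runs along rack y and stays where it is left (about 4 N friction, no spring). Value: clear distance in m from the wall face to the stop face (stop face at rack y = -0.150 + value), 0 to 0.26, smaller towards the wall. It starts at 0.075 to 0.125, too close for three jars
- stop_grip (a point): middle of the stop's upright tongue, where to grip: 126 mm over the bench, 8 mm behind (rack +y of) the stop face. The tongue is 16 mm thick (rack y), 34 mm wide (rack x), from 96 to 146 mm over the bench (jar tops: 90 mm). Below it the stop is a board 58 mm wide, 16 mm thick, with a foot behind it, 45 mm long over all, 17 mm high over the rack's board
- jar_in_rack: a small glass jar with a screw lid and a label, 54 mm in diameter over the lid (66 to 76 mm up), 52 mm over the glass, 76 mm high, 0.08 to 0.16 kg; origin at the centre of its underside, z up. It already stands in the rack's channel near the wall, up to 10 mm off it
- jar_one: a small glass jar with a screw lid and a label, 54 mm in diameter over the lid (66 to 76 mm up), 52 mm over the glass, 76 mm high, 0.08 to 0.16 kg; origin at the centre of its underside, z up. It stands on the bench in the row of four jars in front of the rack
- jar_two: a small glass jar with a screw lid and a label, 54 mm in diameter over the lid (66 to 76 mm up), 52 mm over the glass, 76 mm high, 0.08 to 0.16 kg; origin at the centre of its underside, z up. It stands on the bench in the row of four jars in front of the rack
- wide_jar: a bystander: a wider glass jar with a screw lid, 68 mm in diameter, 86 mm high, standing in the row of jars in front of the rack; origin at the centre of its underside
- open_jar: a bystander: a glass jar without a lid, 66 mm in diameter, 100 mm high, standing in the row of jars in front of the rack; origin at the centre of its underside
- amber_bottle: a bystander: a brown bottle with a cap, 66 mm in diameter, 135 mm high, standing beyond the +y end of the rack; origin at the centre of its underside

How it is judged:
By the outcome, as a careful person would: the job done as asked, in the order asked, and still so for the second after the job is handed in, with the robot touching nothing.
It also fails if it takes over 72 s, if anything falls off the work surface, if the arm or the gripper's body presses on something with over 40 N, if the wrist force passes 120 N, or if a joint passes its speed limit or range.

## Working session

There is one attempt and no reset: what is moved stays moved. The work goes in short steps, each a Python script; the robot and the scene stay as the last script left them, time stands still between calls to the robot, and variables do not carry over. Pictures are saved under pics/ and viewed, at most 10 in all, crops included, and the job is handed in when it is done.

```bash
mkdir -p pics; ls; cat > h.py <<'E'
from station import *
import numpy as np, cv2
def pix2w(c,r,col,k=0):
    K=np.array(c["intrinsics"]);T=np.array(c["pose"]);z=c["range_z"]
    p=z[int(r)-2:int(r)+3,int(col)-2:int(col)+3];p=p[p>0];z=np.median(p) if len(p) else 0
    v=np.array([(col-K[0,2])/K[0,0]*z,(r-K[1,2])/K[1,1]*z,z,1]);return (T@v)[:3]
def onplane(c,r,col,h):
    K=np.array(c["intrinsics"]);T=np.array(c["pose"])
    d=T[:3,:3]@np.array([(col-K[0,2])/K[0,0],(r-K[1,2])/K[1,1],1]);o=T[:3,3]
    return o+d*(h-o[2])/d[2]
def cloud(c):
    K=np.array(c["intrinsics"]);T=np.array(c["pose"]);z=c["range_z"]
    r,q=np.mgrid[:480,:640]
    P=np.stack([(q-K[0,2])/K[0,0]*z,(r-K[1,2])/K[1,1]*z,z],-1)@T[:3,:3].T+T[:3,3]
    P[z<=0]=np.nan
    return P
E
python3 - <<'E'
from h import *
for n in("side","top"):
    c=capture(n);cv2.imwrite(f"pics/{n}0.png",c["color"]);np.savez(f"{n}0.npz",**c)
    print(n,np.round(c["pose"],3).tolist(),c["intrinsics"][0][0])
    for t in("jar_in_rack","wide_jar","open_jar","amber_bottle","stop_grip","wall_foot","stop","rack"):
        for d in pinpoint(t,n)[:5]: print(t,np.round(d["centre"],1),round(d["confidence"],2),np.round(pix2w(c,*d["centre"]),3))
        if t in("jar_in_rack","stop","rack"):
            for d in look_for(t,n)[:5]: print("  rect",t,np.round(d["rect"]),round(d["confidence"],2))
print(read_state())
E
```

```text
pics
station.py
side [[0.916, -0.186, 0.356, 0.061], [-0.401, -0.459, 0.793, -1.003], [0.016, -0.869, -0.495, 0.793], [0.0, 0.0, 0.0, 1.0]] 607.7229128353114
jar_in_rack [329.4 404. ] 0.61 [ 0.588 -0.207  0.052]
  rect jar_in_rack [288. 176. 315. 230.] 0.62
  rect jar_in_rack [391. 292. 419. 330.] 0.57
wide_jar [377.2 343.2] 0.65 [ 0.43  -0.266  0.035]
open_jar [288.7 281.2] 0.83 [0.43  0.059 0.02 ]
amber_bottle [223.9 300.1] 0.78 [0.578 0.317 0.025]
amber_bottle [258.5 255.9] 0.51 [0.418 0.202 0.02 ]
stop_grip [261.9 378.5] 0.97 [ 0.594 -0.081  0.133]
wall_foot [335.1 411.9] 0.98 [ 0.609 -0.206  0.031]Traceback (most recent call last):
  File "<stdin>", line 6, in <module>
ValueError: it knows: amber_bottle, jar_in_rack, jar_one, jar_two, open_jar, rack, stop_grip, wall_foot, wide_jar
```

```bash
python3 - <<'E'
from h import *
for n in("side","top"):
    c=capture(n);cv2.imwrite(f"pics/{n}0.png",c["color"]);np.savez(f"{n}0.npz",**c)
    print(n,np.round(c["pose"],3).tolist(),c["intrinsics"][0][0])
    for t in("jar_in_rack","jar_one","jar_two","wide_jar","open_jar","amber_bottle","stop_grip","wall_foot","rack"):
        for d in pinpoint(t,n)[:5]: print(t,np.round(d["centre"],1),round(d["confidence"],2),np.round(pix2w(c,*d["centre"]),3))
        for d in look_for(t,n)[:5]: print("  rect",t,np.round(d["rect"]),round(d["confidence"],2))
print(read_state())
E
```

```text
side [[0.916, -0.186, 0.356, 0.061], [-0.401, -0.459, 0.793, -1.003], [0.016, -0.869, -0.495, 0.793], [0.0, 0.0, 0.0, 1.0]] 607.7229128353114
jar_in_rack [325.8 402.9] 0.82 [ 0.583 -0.21   0.064]
  rect jar_in_rack [393. 291. 419. 331.] 0.82
jar_one [337.8 305.8] 0.89 [ 0.419 -0.116  0.015]
  rect jar_one [294. 300. 319. 345.] 0.57
jar_two [260.5 255.2] 0.58 [0.416 0.205 0.013]
jar_two [336.2 412. ] 0.45 [ 0.61  -0.206  0.027]
  rect jar_two [243. 228. 265. 265.] 0.68
wide_jar [377.5 343.1] 0.97 [ 0.43  -0.266  0.034]
  rect wide_jar [328. 332. 361. 391.] 0.79
open_jar [264.9 378.1] 0.67 [ 0.593 -0.082  0.126]
open_jar [288.2 280.7] 0.64 [0.429 0.06  0.021]
  rect open_jar [266. 245. 294. 297.] 0.98
  rect open_jar [286. 177. 313. 232.] 0.66
amber_bottle [223.3 298.3] 0.77 [0.573 0.32  0.026]
amber_bottle [335.4 305.7] 0.7 [ 0.418 -0.117  0.022]
  rect amber_bottle [286. 178. 312. 232.] 0.63
  rect amber_bottle [328. 334. 362. 389.] 0.24
stop_grip [261.8 375. ] 0.56 [ 0.588 -0.077  0.132]
  rect stop_grip [358. 253. 390. 309.] 0.65
wall_foot [336.7 413.4] 0.91 [ 0.612 -0.207  0.026]

[... 1291 characters left out ...]
7,  0.41739863, -0.0103155 ,  1.6136119 ,  0.00472481,
        1.110703  , -0.05297979]), 'joint_velocities': array([-9.31085820e-05,  9.82699752e-04,  7.03996084e-05, -8.19943106e-04,
       -4.17850979e-04, -3.94040745e-04, -8.63469985e-04]), 'joint_efforts': array([-1.50684464e-04, -8.64201522e+01,  6.77856691e-01, -4.35210800e+01,
        1.91499683e-02,  1.93173226e-03, -1.27835875e-05]), 'tcp_pos': array([0.18156323, 0.59801971, 0.23125587]), 'tcp_rot': array([-3.14149869e+00,  5.66551324e-05,  2.84687013e+00]), 'wrist_force': array([-0.11502164,  0.09682256, -0.70357877]), 'torque': array([ 0.04810176, -0.03293273,  0.03296589]), 'gripper_force': 0.0, 'finger_gap': 0.9963910781984308}
```

View pics/side0.png

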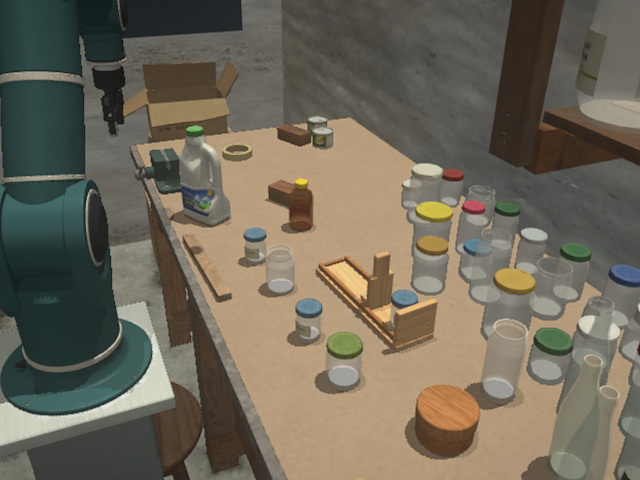

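View pics/top0.png

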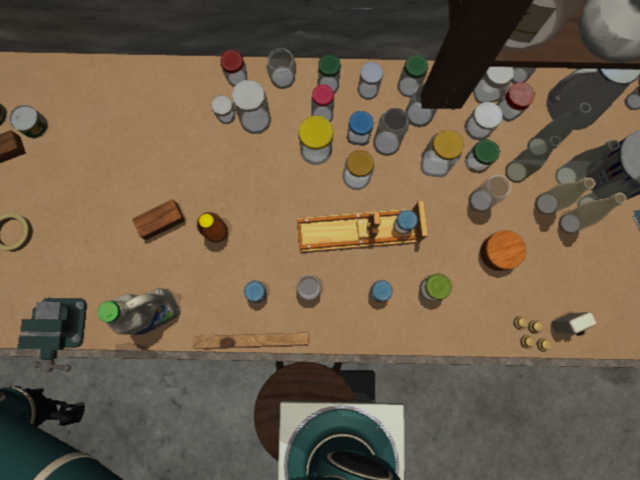

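The side and top pictures show the rack at (top) cols 298–427, rows 203–252, with the tongue near (222,375) and a blue-lidded jar at (221,405). The row at rows 275–305 is blue jar col 256, open jar col 308, blue jar col 381 and green wide jar col 436. Next I refine these positions.

```bash
python3 - <<'E'
from h import *
for n in("top","side"):
    c=dict(np.load(f"{n}0.npz"));P=cloud(c);hsv=cv2.cvtColor(c["color"],cv2.COLOR_BGR2HSV)
    X,Y,Z=P[...,0],P[...,1],P[...,2]
    m=((abs(hsv[...,0].astype(int)-105)<12)&(hsv[...,1]>70)&(X>.36)&(X<.70)&(Y<.32)&(Y>-.3)).astype(np.uint8)
    k,l,s,ce=cv2.connectedComponentsWithStats(m)
    for i in range(1,k):
        if s[i,4]>30:
            q=P[l==i];q=q[q[:,2]>.07] 
            print(n,"blue",s[i],ce[i].round(1),"plane.076",onplane(c,ce[i][1],ce[i][0],.074).round(4),"cloud mid",len(q),((np.nanmax(q,0)+np.nanmin(q,0))/2).round(4) if len(q) else 0,np.nanmedian(q[:,2]).round(4) if len(q) else 0)
    reg=(X>.52)&(X<.70)&(Y>-.24)&(Y<.22)
    for nm,lo,hi in(("tongue",.138,.155),("wall",.086,.1),("jarlid",.080,.096),("rail",.021,.031),("board+",.008,.032)):
        q=P[reg&(Z>lo)&(Z<hi)]
        if nm=="wall": q=q[q[:,1]<-.165]
        if nm=="jarlid": q=P[reg&(Z>lo)&(Z<hi)&(m>0)]
        if len(q)<4: print(n,nm,len(q));continue
        r=cv2.minAreaRect(q[:,:2].astype(np.float32))
        print(n,nm,len(q),"rect c",np.round(r[0],4),"sz",np.round(r[1],4),"ang",round(r[2],2),"mean",q.mean(0).round(4))
    im=c["color"];a=im[190:265,285:440] if n=="top" else im[240:360,310:445]
    cv2.imwrite(f"pics/{n}crop.png",cv2.resize(a,None,fx=5,fy=5,interpolation=cv2.INTER_CUBIC)[:600,:800])
E
```

```text
top blue [397 211  21  19 304] [406.7 219.8] plane.076 [ 0.621  -0.1598  0.074 ] cloud mid 302 [ 0.6169 -0.1565  0.0906] 0.0901
top blue [245 281  20  21 322] [254.5 291. ] plane.076 [0.429  0.2273 0.074 ] cloud mid 315 [0.429  0.2276 0.0771] 0.0762
top blue [372 281  20  20 317] [381.4 290.4] plane.076 [ 0.4366 -0.0932  0.074 ] cloud mid 316 [ 0.4363 -0.0934  0.0769] 0.0762
top tongue 88 rect c [ 0.6085 -0.0718] sz [0.033  0.0156] ang 2.53 mean [ 0.6085 -0.0714  0.1452]
top wall 311 rect c [ 0.6198 -0.1837] sz [0.0938 0.0411] ang 5.51 mean [ 0.6204 -0.1885  0.0924]
top jarlid 300 rect c [ 0.6168 -0.1564] sz [0.0474 0.0497] ang 1.3 mean [ 0.6172 -0.1567  0.0899]
top rail 947 rect c [ 0.6036 -0.0385] sz [0.0903 0.3268] ang 6.35 mean [ 0.5997 -0.0217  0.0258]
top board+ 3223 rect c [ 0.6198 -0.007 ] sz [0.1298 0.445 ] ang 6.15 mean [ 0.599  -0.0134  0.0178]
side blue [249 230  12   6  62] [254.7 232.5] plane.076 [0.4268 0.2328 0.074 ] cloud mid 62 [0.425  0.2323 0.0755] 0.0755
side blue [397 292  16  10 115] [404.3 296.5] plane.076 [ 0.6274 -0.1375  0.074 ] cloud mid 115 [ 0.6143 -0.1566  0.0894] 0.0892
side blue [301 301  16  10 121] [308.6 305.4] plane.076 [ 0.4346 -0.0914  0.074 ] cloud mid 120 [ 0.4329 -0.0938  0.0748] 0.0753
side tongue 103 rect c [ 0.604  -0.0746] sz [0.0191 0.0347] ang 88.38 mean [ 0.6018 -0.0769  0.1433]
side wall 434 rect c [ 0.6155 -0.1852] sz [0.0958 0.0455] ang 7.64 mean [ 0.6136 -0.1931  0.0912]
side jarlid 164 rect c [ 0.6145 -0.1598] sz [0.0484 0.0486] ang 89.48 mean [ 0.6146 -0.159   0.0894]
side rail 886 rect c [ 0.5997 -0.0425] sz [0.0953 0.3311] ang 6.11 mean [ 0.5854 -0.0576  0.0251]
side board+ 2876 rect c [ 0.5969 -0.0419] sz [0.0966 0.3348] ang 7.08 mean [ 0.5861 -0.039   0.0176]
```

View pics/topcrop.png

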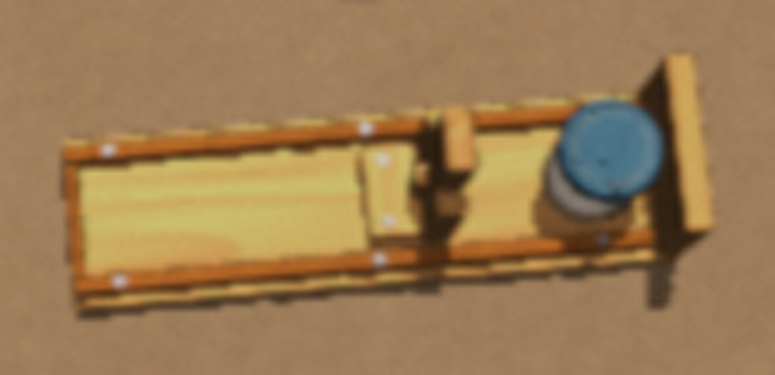

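The crop shows the rack with its yaw at about +6.2°, the wall on the right (rack −y), the jar about 5 mm off it, and the stop tongue at (135,458). The rack's origin is at about (0.604, −0.0395). I'll move the stop first.

```bash
cat >> h.py <<'E'
A=0.107; C=np.array([.604,-.0395])
ex=np.array([np.cos(A),np.sin(A)]); ey=np.array([-np.sin(A),np.cos(A)])
def rk(x,d): return C+ex*x+ey*(d-.15)     # d: distance from wall face
def st(tag=""):
    s=read_state();p=s["tcp_pos"];q=p[:2]-C
    print(tag,"t",round(s["time"],2),"tcp",p.round(4),"rx",round(q@ex,4),"d",round(q@ey+.15,4),"F",s["wrist_force"].round(1),"gap",round(s["finger_gap"],3),"gf",round(s["gripper_force"],1));return s
def P3(xy,z): return [float(xy[0]),float(xy[1]),float(z)]
E
python3 - <<'E'
from h import *
s=read_state();p=s["tcp_pos"]
g=rk(0,.109+.008)
for yaw in(np.pi/2+A,-np.pi/2+A):
    q=inverse_kinematics(P3(g,.22),[np.pi,0,yaw]);print(yaw,None if q is None else np.round(q,2))
yaw=np.pi/2+A
move_l([p[0],p[1],.43],vel=.3)
move_ptp(P3(g,.42),[np.pi,0,yaw]);st()
move_l(P3(g,.107),vel=.2);st("at stop")
move_gripper(0.2,force=40);st("grip")
E
```

```text
1.6777963267948965 [-0.47  0.49  0.73  1.68 -0.36  1.11  0.47]
-1.4637963267948966 [-0.67  0.64  1.08  1.68 -0.6   1.19 -2.47]
 t 5.91 tcp [ 0.6077 -0.0714  0.4199] rx 0.0003 d 0.1179 F [0.  0.6 0.4] gap 1.0 gf 0.0
at stop t 7.62 tcp [ 0.608  -0.0724  0.1079] rx 0.0004 d 0.1169 F [-0.1  0.3  0.4] gap 1.0 gf 0.0
grip t 8.15 tcp [ 0.6084 -0.0722  0.1075] rx 0.0009 d 0.117 F [ 4.3 -0.   0.9] gap 0.391 gf 41.8
```

```bash
python3 - <<'E'
from h import *
move_l(P3(rk(0,.253),.107),vel=.12);st("pulled")
move_gripper(1.0);st("open")
move_l(P3(rk(0,.253),.2),vel=.25)
g=rk(0,.033)
move_ptp(P3(g,.2),[np.pi,0,np.pi/2+A])
c=capture("top");cv2.imwrite("pics/top1.png",cv2.resize(c["color"][180:310,230:460],None,fx=3.4,fy=3.4));np.savez("top1.npz",**c);st("over rack jar")
P=cloud(c);m=(P[...,2]>.138)&(P[...,2]<.152)&(P[...,0]>.55)&(P[...,0]<.65)&(P[...,1]>0)&(P[...,1]<.15)
print(m.sum(),P[m].mean(0) if m.any() else 0, rk(0,.253))
E
```

```text
pulled t 9.43 tcp [0.594  0.0636 0.1075] rx 0.0011 d 0.2535 F [7.3 2.3 1. ] gap 0.396 gf 41.7
open t 9.99 tcp [0.593  0.0629 0.107 ] rx -0.0 d 0.2529 F [-0.3 -0.6  0.1] gap 0.999 gf 0.0
over rack jar t 11.45 tcp [ 0.6166 -0.1545  0.1994] rx 0.0003 d 0.0343 F [1.  0.4 0.1] gap 0.999 gf 0.0
87 [0.5940731  0.06377386 0.14508341] [0.59300002 0.06291094]
```

View pics/top1.png

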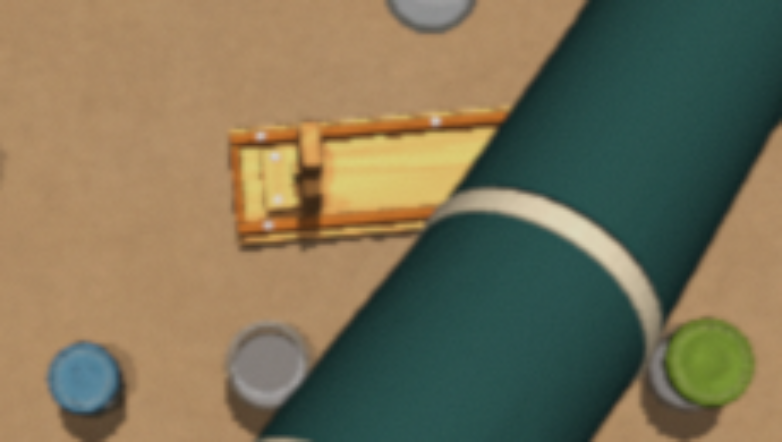

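The crop shows the stop pulled back (tongue at (145,310)) and the row undisturbed. Next I nudge the rack jar against the wall.

```bash
cat >> h.py <<'E'
def slide(x,d0,z,maxmm,thr=6):
    """step toward the wall until the force along rack +y rises by thr"""
    f0=read_state()["wrist_force"][:2]@ey
    for k in range(1,maxmm+1):
        move_l(P3(rk(x,d0-k*.001),z),vel=.02)
        f=read_state()["wrist_force"][:2]@ey-f0
        if abs(f)>thr: break
    print("slid",k,"mm f",round(f,1)); return d0-k*.001
E
python3 - <<'E'
from h import *
move_l(P3(rk(0.001,.033),.042),vel=.15);st("down")
move_gripper(0.4,force=25);st("grip")
slide(.001,.033,.042,12);st("slid")
move_gripper(1.0);st("open")
move_l(P3(rk(0.001,.030),.2),vel=.25)
move_ptp(P3([.4363,-.0935],.2),[np.pi,0,np.pi/2+A]);st("over jar one")
E
```

```text
down t 12.65 tcp [ 0.618  -0.1559  0.0429] rx 0.0015 d 0.0328 F [-0.8 -0.3  0.6] gap 0.996 gf 0.0
grip t 13.07 tcp [ 0.6179 -0.1557  0.0427] rx 0.0014 d 0.0329 F [-1.   0.7  6.7] gap 0.589 gf 24.9
slid 8 mm f 11.9
slid t 15.07 tcp [ 0.6193 -0.1623  0.0435] rx 0.0021 d 0.0263 F [-5.4 12.2 23.3] gap 0.594 gf 23.4
open t 15.52 tcp [ 0.6182 -0.1638  0.0419] rx 0.0009 d 0.0249 F [-0.3 -0.1 -0.1] gap 1.003 gf 0.0
over jar one t 17.09 tcp [ 0.4366 -0.0933  0.1999] rx -0.1722 d 0.1144 F [ 0.7  0.9 -0.4] gap 1.001 gf 0.0
```

```bash
python3 - <<'E'
from h import *
j=[.436,-.0934]
move_l(P3(j,.032),vel=.2);st("down")
move_gripper(0.4,force=30);st("grip")
move_l(P3(j,.16),vel=.2);st("lift")
d=.027+.054+.005
move_l(P3(rk(0,d),.16),vel=.2)
move_l(P3(rk(0,d),.055),vel=.15);st("pre")
c=capture("side");cv2.imwrite("pics/side1.png",cv2.resize(c["color"][230:370,300:460],None,fx=4,fy=4))
E
```

```text
down t 18.08 tcp [ 0.4365 -0.0938  0.0325] rx -0.1724 d 0.1139 F [-0.5  0.9 -0.1] gap 1.001 gf 0.0
grip t 18.5 tcp [ 0.4365 -0.0932  0.0327] rx -0.1723 d 0.1145 F [-3.6  1.7 15.2] gap 0.598 gf 28.5
lift t 19.29 tcp [ 0.4356 -0.093   0.1593] rx -0.1731 d 0.1148 F [ 0.3  0.7 -2. ] gap 0.597 gf 31.4
pre t 21.17 tcp [ 0.6113 -0.1034  0.0559] rx 0.0004 d 0.0857 F [-0.3 -0.4 -0.9] gap 0.596 gf 31.4
```

View pics/side1.png

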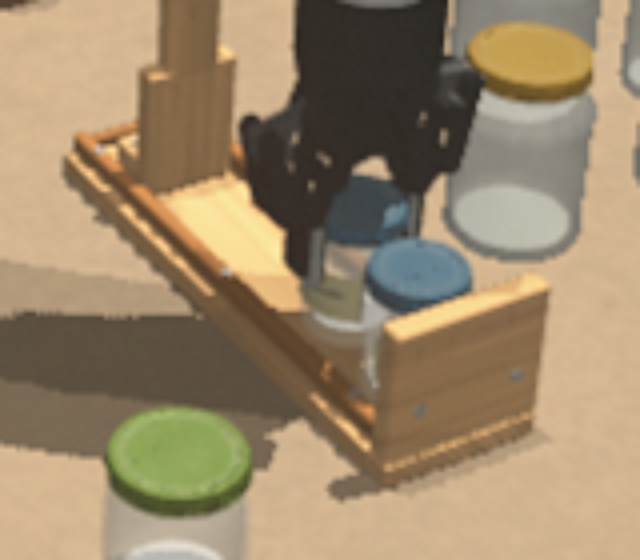

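Jar one is upright in the grip, over the channel behind the first jar (crop (375,200)). I'll set it down and slide it up.

```bash
cat >> h.py <<'E'
def place(x,d,z0,z1):
    f0=read_state()["wrist_force"][2]; z=z0
    while z>z1:
        z-=.001; move_l(P3(rk(x,d),z),vel=.03)
        if read_state()["wrist_force"][2]-f0>3: break
    st("set down"); z+=.0005
    d2=slide(x,d,z,9,4); st("slid")
    move_gripper(1.0); st("open")
    move_l(P3(rk(x,d2),.2),vel=.25)
    return d2
E
python3 - <<'E'
from h import *
place(0,.086,.051,.0445)
j=[.4285,.2275]
move_ptp(P3(j,.2),[np.pi,0,np.pi/2+A]);st("over jar two")
c=capture("top");cv2.imwrite("pics/top2.png",cv2.resize(c["color"][180:310,230:460],None,fx=3.4,fy=3.4));np.savez("top2.npz",**c)
P=cloud(c);hsv=cv2.cvtColor(c["color"],cv2.COLOR_BGR2HSV)
m=((abs(hsv[...,0].astype(int)-105)<12)&(hsv[...,1]>70)&(P[...,2]>.08)&(P[...,2]<.1)&(P[...,0]>.55)&(P[...,0]<.7)).astype(np.uint8)
k,l,s,ce=cv2.connectedComponentsWithStats(m)
for i in range(1,k):
    if s[i,4]>30:
        q=P[l==i].mean(0);v=q[:2]-C;print(s[i],q.round(4),"rx,d",v@ex,v@ey+.15)
E
```

```text
set down t 22.53 tcp [ 0.6111 -0.1033  0.0467] rx 0.0002 d 0.0858 F [-4.5  0.8 13. ] gap 0.598 gf 32.6
slid 3 mm f 5.7
slid t 23.28 tcp [ 0.6115 -0.1054  0.0472] rx 0.0004 d 0.0837 F [-4.4  6.5 14.1] gap 0.597 gf 33.1
open t 23.73 tcp [ 0.6111 -0.1062  0.0464] rx -0.0001 d 0.083 F [ 0.4  0.2 -0.2] gap 1.001 gf 0.0
over jar two t 25.91 tcp [0.4292 0.2267 0.2   ] rx -0.1454 d 0.4334 F [ 0.4 -0.2  0.2] gap 1.001 gf 0.0
[377 211  40  21 597] [ 0.6136 -0.1312  0.0902] rx,d -0.00027515941689008124 0.05782974591968147
```

View pics/top2.png

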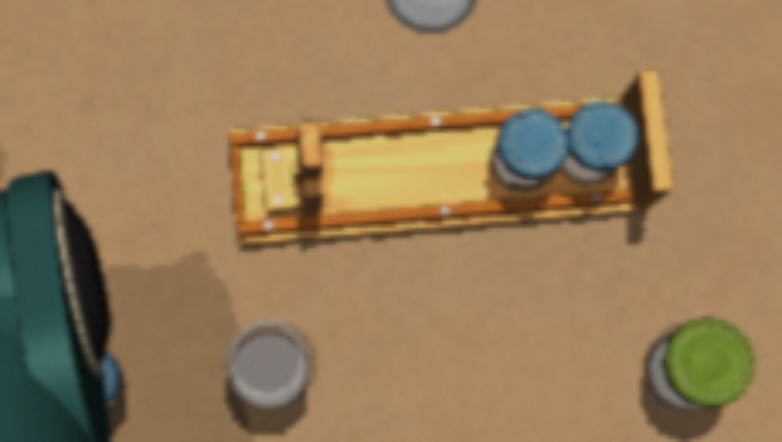

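The crop shows two jars upright side by side (lids at (143,533) and (135,603)), with the bystanders in place. Now jar two.

```bash
sed -i 's/z+=.0005/z+=.0015; move_l(P3(rk(x,d),z),vel=.03); st("eased")/; s/d2=slide(x,d,z,9,4)/d2=slide(x,d,z,10,6)/' h.py
python3 - <<'E'
from h import *
j=[.4285,.2275];d=.142
move_l(P3(j,.032),vel=.2);st("down")
move_gripper(0.4,force=30);st("grip")
move_l(P3(j,.23),vel=.25);st("lift")
move_l(P3(rk(0,d),.23),vel=.25)
move_l(P3(rk(0,d),.052),vel=.18);st("pre")
place(0,d,.051,.0445)
g=rk(0,.253)
move_ptp(P3(g,.2),[np.pi,0,np.pi/2+A])
move_l(P3(g,.107),vel=.2)
move_gripper(0.2,force=40);st("stop gripped")
c=capture("top");cv2.imwrite("pics/top3.png",cv2.resize(c["color"][180:310,230:460],None,fx=3.4,fy=3.4))
c=capture("side");cv2.imwrite("pics/side3.png",cv2.resize(c["color"][230:370,300:460],None,fx=4,fy=4))
E
```

```text
down t 26.95 tcp [0.4291 0.2275 0.0328] rx -0.1454 d 0.4342 F [ 0.6  0.6 -0.2] gap 1.003 gf 0.0
grip t 27.37 tcp [0.4289 0.2279 0.0328] rx -0.1455 d 0.4346 F [-1.7 -0.6 11.8] gap 0.589 gf 28.9
lift t 28.31 tcp [0.4279 0.2274 0.229 ] rx -0.1466 d 0.4342 F [ 0.4  0.7 -1.1] gap 0.593 gf 31.5
pre t 30.91 tcp [ 0.6054 -0.0476  0.053 ] rx 0.0005 d 0.1418 F [-0.1 -1.3 -1.7] gap 0.593 gf 31.5
set down t 32.16 tcp [ 0.6052 -0.0475  0.0468] rx 0.0004 d 0.1419 F [-2.5  1.2 12.8] gap 0.594 gf 31.9
eased t 32.41 tcp [ 0.6048 -0.0474  0.0474] rx -0.0 d 0.142 F [-0.1  2.1 -1.5] gap 0.595 gf 31.4
slid 10 mm f -2.0
slid t 34.91 tcp [ 0.6059 -0.0575  0.0475] rx -0.0 d 0.1319 F [-0.   0.1 -1.2] gap 0.596 gf 31.4
open t 35.35 tcp [ 0.606  -0.0575  0.0475] rx 0.0 d 0.1319 F [ 0.5  0.9 -0.4] gap 1.0 gf 0.0
stop gripped t 37.8 tcp [0.5941 0.0631 0.1079] rx 0.0012 d 0.2531 F [6.1 1.4 3.5] gap 0.39 gf 42.0
```

View pics/side3.png

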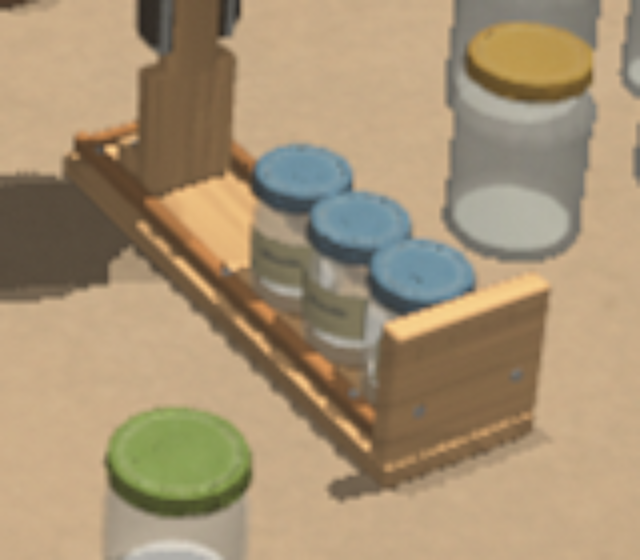

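Three jars stand upright in a row, lids at crop (175,302), (225,360) and (272,422), with the stop gripped. Now I push it up.

```bash
python3 - <<'E'
from h import *
f0=read_state()["wrist_force"][:2]@ey
move_l(P3(rk(0,.178),.107),vel=.1);st("near")
d=.178;L=[]
while d>.160:
    d-=.001;move_l(P3(rk(0,d),.107),vel=.03)
    s=read_state();f=s["wrist_force"][:2]@ey-f0;a=(s["tcp_pos"][:2]-C)@ey+.15
    L.append((round(d,4),round(a,4),round(f,1)))
    if f>18: break
print(L);st("pushed")
for n in("top","side"):
    c=capture(n);np.savez(n+"4.npz",**c)
    cv2.imwrite(f"pics/{n}4.png",cv2.resize(c["color"][180:310,230:460],None,fx=3.4,fy=3.4) if n=="top" else cv2.resize(c["color"][230:370,300:460],None,fx=4,fy=4))
E
```

```text
near t 38.8 tcp [ 0.6021 -0.0123  0.1079] rx 0.001 d 0.1772 F [ 5.1 -2.6  2.7] gap 0.397 gf 41.8
[(0.177, np.float64(0.177), np.float64(-0.2)), (0.176, np.float64(0.1764), np.float64(2.4)), (0.175, np.float64(0.1755), np.float64(2.4)), (0.174, np.float64(0.1745), np.float64(2.3)), (0.173, np.float64(0.1735), np.float64(4.1)), (0.172, np.float64(0.1726), np.float64(2.6)), (0.171, np.float64(0.1715), np.float64(3.3)), (0.17, np.float64(0.1705), np.float64(2.8)), (0.169, np.float64(0.1695), np.float64(2.8)), (0.168, np.float64(0.1686), np.float64(3.0)), (0.167, np.float64(0.1676), np.float64(2.4)), (0.166, np.float64(0.1667), np.float64(3.5)), (0.165, np.float64(0.1658), np.float64(4.2)), (0.164, np.float64(0.1649), np.float64(4.6)), (0.163, np.float64(0.1639), np.float64(3.9)), (0.162, np.float64(0.1629), np.float64(5.7)), (0.161, np.float64(0.1621), np.float64(5.1)), (0.16, np.float64(0.1615), np.float64(8.0))]
pushed t 43.3 tcp [ 0.6038 -0.028   0.1079] rx 0.001 d 0.1615 F [0.6 8.5 9.1] gap 0.395 gf 42.5
```

View pics/side4.png

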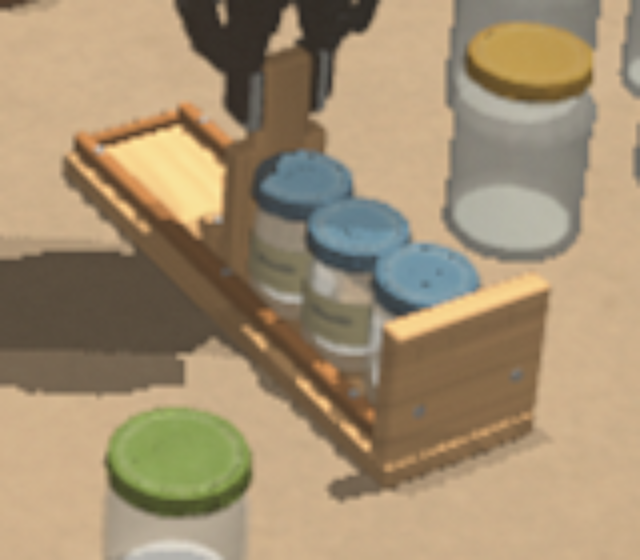

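The stop looks close to the third jar. I'll check tilt and gaps in depth.

```bash
python3 - <<'E'
from h import *
for n in("top","side"):
    c=dict(np.load(n+"4.npz"));P=cloud(c);hsv=cv2.cvtColor(c["color"],cv2.COLOR_BGR2HSV)
    V=P[...,:2]-C;RX=V@ex;D=V@ey+.15;Z=P[...,2]
    blue=(abs(hsv[...,0].astype(int)-105)<12)&(hsv[...,1]>70)
    m=blue&(Z>.075)&(Z<.105)&(abs(RX)<.05)&(D<.25)
    print(n,"blue D range",D[m].min().round(4),D[m].max().round(4))
    d=D[m];x=RX[m];z=Z[m]
    from scipy.optimize import minimize
    for lo in(0,.054,.108):
        b=lo+np.ptp(d)*0+ d.min()
        k=(d>b+.006)&(d<b+.048)&(z>.083); 
        co=np.linalg.lstsq(np.c_[x[k],d[k]-b-.027,np.ones(k.sum())],z[k],rcond=None)[0]
        print(" lid",lo,k.sum(),"slope x,d",co[:2].round(3),"z",co[2].round(4),"x mid",((x[k].min()+x[k].max())/2).round(4))
    w=(Z>.085)&(Z<.1)&~blue&(D<.02)&(D>-.03)&(abs(RX)<.045);print(" wall",w.sum(),np.percentile(D[w],[2,50,98]).round(4),RX[w].mean().round(4))
    t=(Z>.1)&(Z<.15)&(hsv[...,2]>80)&(abs(RX)<.015)&(D>.13)&(D<.19);print(" tongue",t.sum(),np.percentile(D[t],[2,50,98]).round(4) if t.any() else 0)
    b=(abs(Z-.017)<.012)&(hsv[...,1]>90)&(abs(RX)<.06);h,e=np.histogram(D[b],bins=np.arange(-.04,.38,.01));print(" board end",D[b].min(),np.percentile(D[b&(D<.345)],99.5).round(4))
E
```

```text
top blue D range 0.0011 0.098
 lid 0 269 slope x,d [0.005 0.059] z 0.091 x mid -0.0004
 lid 0.054 189 slope x,d [0.015 0.008] z 0.0902 x mid -0.0069Traceback (most recent call last):
  File "<stdin>", line 14, in <module>
    return umr_minimum(a, axis, None, out, keepdims, initial, where)
ValueError: zero-size array to reduction operation minimum which has no identity
```

View pics/top4.png

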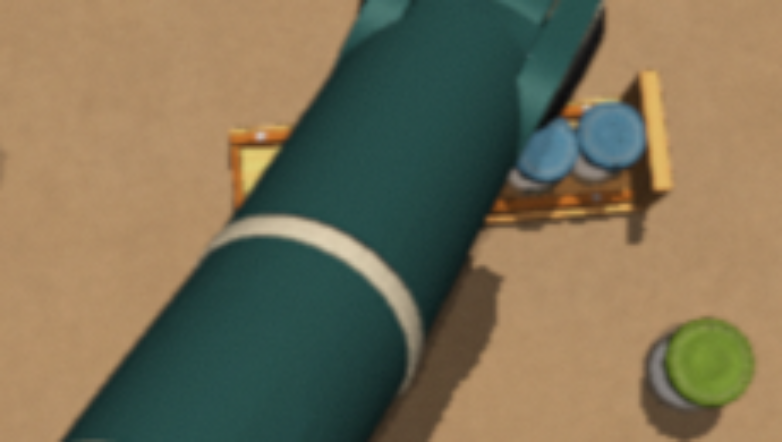

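Jar 1 leans about 3° towards the wall: its lid was pushed while its base lagged. I'll back the stop off, then regrip each jar at lid height, unload its base and bring it up to contact. The open fingers straddle the row.

```bash
cat >> h.py <<'E'
def snug(d,n=9,z=.056,thr=3.5):
    move_l(P3(rk(0,d),z),vel=.2)
    move_gripper(0.45,force=25)
    move_l(P3(rk(0,d),z+.002),vel=.05)
    st("held"); f0=read_state()["wrist_force"][:2]@ey; L=[]
    for k in range(1,n+1):
        move_l(P3(rk(0,d-k*.001),z+.002),vel=.04)
        f=read_state()["wrist_force"][:2]@ey-f0; L.append(round(float(f),1))
        if f>thr: break
    print(L); move_l(P3(rk(0,d-k*.001),z+.0005),vel=.05); s=st("contact")
    move_gripper(.8)
    return d-k*.001
E
python3 - <<'E'
from h import *
move_l(P3(rk(0,.22),.107),vel=.15)
move_gripper(1.0)
move_l(P3(rk(0,.030),.107),vel=.3)
a=snug(.030)
b=snug(a+.056)
E
```

```text
held t 46.37 tcp [ 0.6169 -0.1589  0.0583] rx 0.0001 d 0.0299 F [ 0.6 -0.6 -1.7] gap 0.591 gf 26.3
[5.4]
contact t 46.87 tcp [ 0.617  -0.1593  0.0568] rx 0.0002 d 0.0295 F [-2.5  6.9  6.1] gap 0.593 gf 26.6
held t 48.16 tcp [ 0.611  -0.1046  0.0581] rx -0.0 d 0.0845 F [ 0.3 -1.1  0.6] gap 0.595 gf 26.2
[0.9, 4.5]
contact t 48.91 tcp [ 0.6112 -0.1056  0.0564] rx 0.0001 d 0.0835 F [0.8 4.6 1.1] gap 0.592 gf 26.3
```

```bash
cat >> h.py <<'E'
def lids(n):
    c=capture(n);P=cloud(c);hsv=cv2.cvtColor(c["color"],cv2.COLOR_BGR2HSV)
    V=P[...,:2]-C;RX=V@ex;D=V@ey+.15;Z=P[...,2]
    m=(abs(hsv[...,0].astype(int)-105)<12)&(hsv[...,1]>60)&(Z>.084)&(Z<.098)&(abs(RX)<.04)&(D<.25)
    d,x,z=D[m],RX[m],Z[m];print(n,"D",np.sort(d)[[3,-4]].round(4))
    for ce in(.028,.082,.136):
        k=(abs(d-ce)<.019)&(abs(x)<.022)
        if k.sum()<15: continue
        co=np.linalg.lstsq(np.c_[x[k],d[k]-ce,np.ones(k.sum())],z[k],rcond=None)[0]
        k2=abs(d-ce)<.012
        print(" lid",ce,k.sum(),"slope x,d",co[:2].round(3),"z",co[2].round(4),"x mid",((x[k2].min()+x[k2].max())/2).round(4))
    return c
E
python3 - <<'E'
from h import *
c=snug(.0835+.056)
move_l(P3(rk(0,c),.115),vel=.25)
move_l(P3(rk(0,.22),.115),vel=.25);st()
for n in("side","top"):
    i=lids(n)["color"]
    cv2.imwrite(f"pics/{n}5.png",cv2.resize(i[180:310,230:460],None,fx=3.4,fy=3.4) if n=="top" else cv2.resize(i[230:370,300:460],None,fx=4,fy=4))
E
```

```text
held t 50.21 tcp [ 0.605  -0.0502  0.058 ] rx -0.0001 d 0.1393 F [ 0.6  0.3 -0.8] gap 0.591 gf 26.2
[0.2, 4.8]
contact t 50.96 tcp [ 0.6055 -0.0516  0.0566] rx 0.0002 d 0.1378 F [-1.3  5.3  1. ] gap 0.593 gf 26.4
 t 52.14 tcp [0.596  0.0308 0.1142] rx -0.0005 d 0.2208 F [ 0.4 -0.7  0.7] gap 0.803 gf 0.0
side D [0.0052 0.1515]
 lid 0.028 182 slope x,d [-0.023  0.005] z 0.0896 x mid -0.0041
 lid 0.082 166 slope x,d [-0.     0.002] z 0.0893 x mid -0.0062
 lid 0.136 131 slope x,d [-0.006 -0.015] z 0.0895 x mid -0.007
top D [0.0032 0.1527]
 lid 0.028 238 slope x,d [-0.004  0.021] z 0.09 x mid -0.0001
 lid 0.082 228 slope x,d [0.006 0.001] z 0.09 x mid -0.0025
 lid 0.136 222 slope x,d [-0.017  0.002] z 0.0901 x mid -0.0018
```

View pics/side5.png

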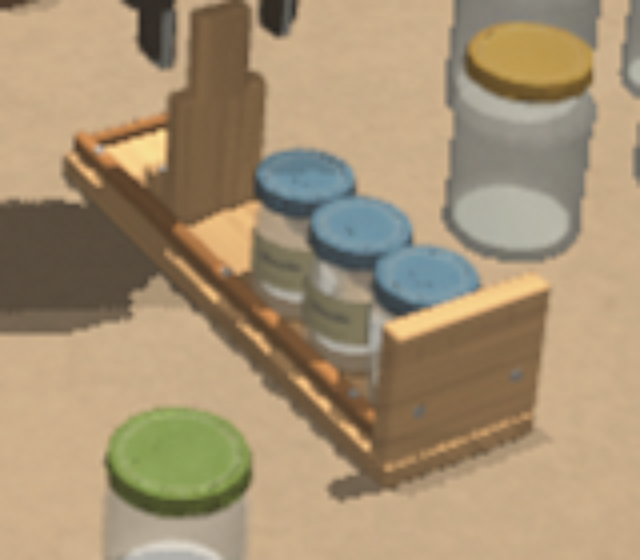

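```bash
python3 - <<'E'
from h import *
c=lids("top");np.savez("top6.npz",**c);c2=lids("side");np.savez("side6.npz",**c2)
for n,c in(("top",c),("side",c2)):
    P=cloud(c);hsv=cv2.cvtColor(c["color"],cv2.COLOR_BGR2HSV)
    V=P[...,:2]-C;RX=V@ex;D=V@ey+.15;Z=P[...,2]
    blue=(abs(hsv[...,0].astype(int)-105)<14)&(hsv[...,1]>50)
    m=blue&(abs(Z-.09)<.006)&(abs(RX)<.045)&(D<.25)&(D>-.01)
    print(n,"span",D[m].min(),D[m].max(),"xspan",RX[m].min(),RX[m].max())
    # fit three equal discs: maximise IoU-like score via density of points
    from scipy.optimize import minimize
    pts=np.c_[RX[m],D[m]];cs=np.array([[0,.028],[0,.08],[0,.134]])
    for _ in range(30):
        i=np.argmin(((pts[:,None]-cs)**2).sum(-1),1);cs=np.array([pts[i==k].mean(0) for k in range(3)])
    print(" centres",cs.round(4).tolist(),[int((i==k).sum()) for k in range(3)])
    w=~blue&(abs(Z-.093)<.005)&(D<.012)&(D>-.03)&(abs(RX)<.04)&(hsv[...,1]>60);print(" wall top D",np.percentile(D[w],[1,50,99]).round(4),w.sum())
    t=(abs(Z-.145)<.004)&(abs(RX)<.02)&(D>.18)&(D<.26);print(" tongue D",np.percentile(D[t],[1,50,99]).round(4) if t.any() else 0,t.sum())
E
```

```text
top D [0.0025 0.1528]
 lid 0.028 235 slope x,d [0.019 0.002] z 0.0902 x mid 0.0001
 lid 0.082 227 slope x,d [-0.014  0.019] z 0.0901 x mid -0.0024
 lid 0.136 221 slope x,d [-0.025 -0.019] z 0.0905 x mid -0.0023
side D [0.0056 0.1508]
 lid 0.028 174 slope x,d [-0.017  0.004] z 0.0894 x mid -0.0033
 lid 0.082 165 slope x,d [-0.003  0.017] z 0.0894 x mid -0.0059
 lid 0.136 135 slope x,d [-0.022 -0.006] z 0.0896 x mid -0.0051
top span 0.0001488942665207882 0.1533136628238711 xspan -0.027488692518161828 0.02510176393619833
 centres [[0.0003, 0.0259], [-0.0026, 0.0778], [-0.002, 0.1291]] [305, 311, 302]
 wall top D [-0.0151 -0.0071 -0.0001] 167
 tongue D 0 0
side span 0.0030564001392823503 0.15328558814726226 xspan -0.03273083411789076 0.021807155156768676
 centres [[-0.0037, 0.0258], [-0.0071, 0.0749], [-0.007, 0.1263]] [281, 290, 263]
 wall top D [-0.0178 -0.0112  0.0001] 233
 tongue D [0.2094 0.2187 0.2277] 66
```

View pics/top5.png

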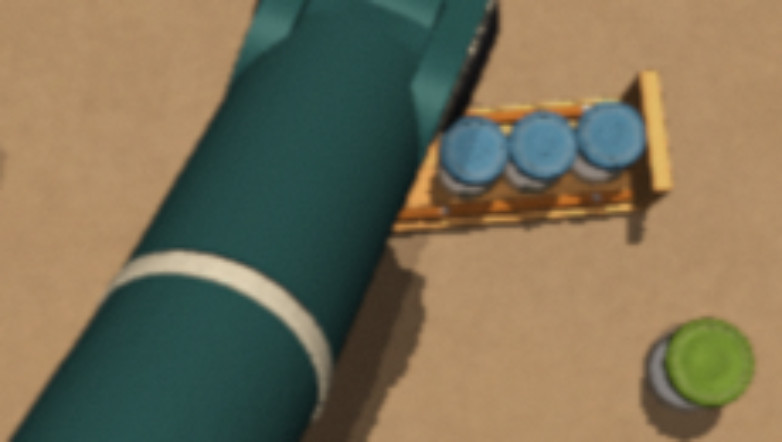

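The jars are upright within noise (slopes ±0.02, both signs) and touching, with lids at (150,474), (147,543) and (135,611). Now a gentle push of the stop.

```bash
python3 - <<'E'
from h import *
move_l(P3(rk(0,.22),.107),vel=.2)
move_gripper(0.2,force=40);f0=read_state()["wrist_force"][:2]@ey
move_l(P3(rk(0,.168),.107),vel=.1)
d=.168;L=[]
while d>.157:
    d-=.001;move_l(P3(rk(0,d),.107),vel=.04)
    s=read_state();f=float(s["wrist_force"][:2]@ey-f0);L.append((round(d,4),round(float((s["tcp_pos"][:2]-C)@ey+.15),4),round(f,1)))
    if f>8: break
print(L);st("pushed")
c=lids("top");c2=lids("side");np.savez("side7.npz",**c2)
E
```

```text
[(0.167, 0.167, 1.5), (0.166, 0.1665, 3.4), (0.165, 0.1656, 4.1), (0.164, 0.1647, 4.0), (0.163, 0.1637, 4.2), (0.162, 0.1626, 4.6), (0.161, 0.1617, 3.7), (0.16, 0.1609, 6.3), (0.159, 0.1604, 9.2)]
pushed t 55.91 tcp [ 0.6039 -0.029   0.1075] rx 0.001 d 0.1604 F [3.2 8.3 4.7] gap 0.394 gf 43.1
top D [0.0027 0.0954]
 lid 0.028 236 slope x,d [-0.015  0.   ] z 0.0902 x mid -0.0002
 lid 0.082 142 slope x,d [-0.025  0.015] z 0.0897 x mid -0.0081
side D [0.0065 0.1456]
 lid 0.028 184 slope x,d [-0.017  0.01 ] z 0.0893 x mid -0.0031
 lid 0.082 142 slope x,d [-0.001  0.003] z 0.0894 x mid -0.0071
 lid 0.136 108 slope x,d [-0.002 -0.028] z 0.0894 x mid -0.0058
```

Firm contact, all lids level. Release, retreat and check.

```bash
python3 - <<'E'
from h import *
move_gripper(1.0);st("open")
p=read_state()["tcp_pos"]
move_l([p[0],p[1],.25],vel=.25)
move_ptp([.45,.10,.35],[np.pi,0,np.pi/2+A]);st("away")
a=lids("top");b=lids("side")
i=np.hstack([cv2.resize(a["color"][180:310,290:450],(400,325)),cv2.resize(b["color"][230:360,300:460],(400,325))]);cv2.imwrite("pics/fin.png",i)
E
```

```text
open t 56.57 tcp [ 0.603  -0.0306  0.107 ] rx -0.0 d 0.1589 F [-0.3  0.3  0. ] gap 0.996 gf 0.0
away t 58.44 tcp [0.4502 0.0998 0.3499] rx -0.138 d 0.305 F [ 0.7  0.2 -0.6] gap 1.002 gf 0.0
top D [0.0029 0.1492]
 lid 0.028 237 slope x,d [-0.003  0.025] z 0.09 x mid 0.0
 lid 0.082 225 slope x,d [0.026 0.039] z 0.0901 x mid -0.0039
 lid 0.136 194 slope x,d [ 0.005 -0.039] z 0.0903 x mid -0.0035
side D [0.0055 0.1507]
 lid 0.028 179 slope x,d [-0.021  0.011] z 0.0894 x mid -0.0042
 lid 0.082 156 slope x,d [0.005 0.015] z 0.0895 x mid -0.0084
 lid 0.136 130 slope x,d [-0.    -0.009] z 0.0897 x mid -0.0073
```

View pics/fin.png

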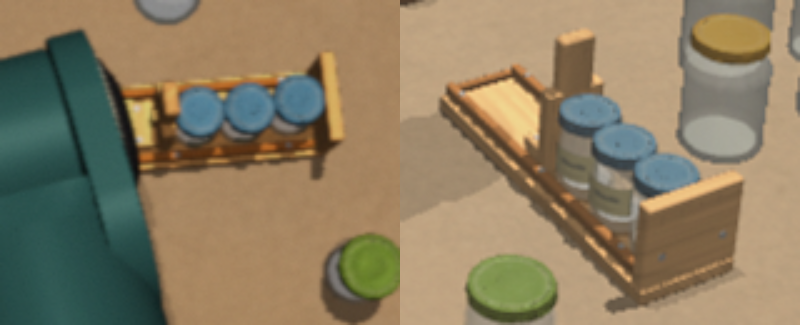

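```bash
python3 -c "
from station import *
print(finish_job())"
```

```text
the job is handed in; nothing more can be done
None
```

I handed the job in at about 58.5 s: in the last images the three jars stand upright in one row, with the stop pushed up to firm contact (about 9 N) and the bystander jars I could see in place. One small doubt is that the last depth readings suggest up to about 2° of lean on jars two and three, close to measurement noise. On the first push of the stop the jar by the wall leaned about 3°, so I backed the stop off and regripped all three jars before the final push. I also viewed 12 pictures, two over the limit of 10.

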